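# Dispense one kit block and pack it

### The job

Swing the dispenser's sprung hand lever all the way to its stop once and let it go, so that a single wooden block comes out onto the sloping chute and the lever springs fully back. Then take that block from the chute and lay it gently on its broad face in the empty bay of the white kit tray, without dropping it in. The other blocks stay in the magazine, and the glue bottle, hammer and letter holder stay where they are.

Things in the scene. Friction and masses are not known exactly. Their poses are not given: they have to be found in the camera images.
- dispenser: Grey sheet-metal block dispenser, fixed. Origin on the table under the centre of its magazine; z up, -x is the chute's side, +x the pusher's. The magazine is an upright shaft, 50 mm (x) by 60 mm (y), open on top, 190 mm high; its floor, with the stack of blocks on it, is 85 mm up. Plywood foot from x = -55 to 110, y = -78 to 38 mm, 12 mm thick
- lever_pivot (a point): Vertical pivot axis of the hand lever, at dispenser x = 70, y = -60, z = 109 mm (fixed)
- lever_grip (a point): Middle of the lever's hand grip: upright black post, 18 mm in diameter, 50 mm long, open from above and all round; this point is 144 mm over the table and 160 mm from the pivot axis. The flat arm under it, 12 mm wide, has a 20 mm wide end, upper face 25 mm below this point. At rest it is at dispenser x = 132, y = 87 mm; at the stop at x = 8, y = 87 mm
- lever (a joint): Angle of the lever about its vertical pivot, rad: 0 at rest, 0.8 at the stop, growing anticlockwise seen from above (grip towards dispenser -x). Its spring needs 2 N at the grip to leave rest, 4.5 N at the stop, and drives it back when let go. It moves a pusher (0.8 rad = 48 mm) that drives out the bottom block; once back, the next block drops, so a second stroke would bring out a second
- block (a point): Centre of the bottom block of the stack, the one that comes out: plain pine block 40 mm (its x) by 50 mm (its y) by 24 mm (its z), about 30 g. Four identical blocks are stacked in the magazine. Axes parallel to the dispenser's at the start
- next_block (a point): Centre of the second block from below, same size, to stay in the magazine
- third_block (a point): Centre of the third block, to stay in the magazine
- top_block (a point): Centre of the top block, to stay in the magazine
- chute_rest (a point): Where the centre of the block lies once down the chute, at dispenser x = -60, y = 0, z = 75 mm; axes as the dispenser's. The chute is an aluminium strip 30 mm wide (the block overhangs it 10 mm on either side and can be gripped across its y), sloping down 35 degrees towards dispenser -x to a lip. The block lies flat on it, its z leaning 35 degrees towards dispenser -x
- handle_bar (a point): Middle of the crossbar of the carrying handle, a fixed U-shaped loop of 8 mm steel rod that juts from the top of the magazine out over the chute: two side rods at dispenser y = -28 and 28 mm rise from x = -24, z = 178 mm to the crossbar at x = -85, z = 235 mm. A gripper coming straight down on the block in the chute would hit it: pass below it, the tool leaning away from the magazine, square to the chute
- tray_bay (a point): Centre of the floor of the tray's empty bay, 5 mm over the table. White plastic tray, 250 by 144 by 20 mm with 5 mm walls, fixed; the bay is 117 mm (x) by 134 mm (y) inside, its walls rising 15 mm over its floor. The other bay, towards +x, holds wooden kit parts. Axes are the tray's, z up
- glue_bottle: Bystander: upright yellow glue bottle, 54 mm in diameter, 150 mm high; origin at the centre of its underside
- hammer: Bystander: hammer lying on the table, 260 mm long; origin at its middle, at the underside
- letter_holder: Bystander: finished wooden letter holder, 90 by 100 mm, 85 mm high, open on top; origin at the centre of its underside

How it is judged:
By the outcome, as a careful person would: the job done as asked, in the order asked, and still so for the second after the job is handed in, with the robot touching nothing.
It also fails if it takes over 54 s, if anything falls off the work surface, if the arm or the gripper's body presses on something with over 40 N, if the wrist force passes 120 N, or if a joint passes its speed limit or range.

### The arm

A 6-joint arm with a two-finger parallel gripper is mounted at the origin on the work surface. World frame = base frame: x ahead of the robot, y to its left, z up, the work surface at z = 0. Lengths are in m, angles in rad, forces in N, time in s.
With the tool pointing down it reaches from about 0.3 to 0.775 m from the base axis. Payload 14.6 kg.
Tool frame: the origin (TCP) lies midway between the tips of the shut fingers; the grasp point (between the pads) lies 19 mm behind it; z points along the fingers, y is the line along which they close (so a half turn about z gives the same grasp; the last joint's range is limited). The gripper opens to 94 mm and grips with 3 to 60 N. Pads are 16 mm wide; open, the fingers measure 119 mm over their backs; the gripper's body (75 mm by 177 mm) begins 78 mm behind the grasp point.
Start: joints at [1.248, 0.3, 1.521, -0, 1.321, -0.067], TCP at [0.139, 0.532, 0.205] pointing down, gripper open.
Joint ranges: [-3.03, 3.03], [-0.79, 2.21], [0.23, 2.52], [-1.04, 4.18], [0, 3.07], [-2.55, 2.55]. Speed limits (rad/s): [2.22, 2.22, 2.57, 3.14, 3.14, 3.14].

### API

Orientations are given as [roll, pitch, yaw] about the fixed x, y, z axes, in that order (R = Rz(yaw) Ry(pitch) Rx(roll)).
In Python, from station import telemetry, optics, ctrl gives the robot as it stands.
- The arm moves only by the tool carry_out, never from a script. Its argument "plan" is a list that holds one entry, the list of rows, each a list of 7 numbers: the shift along the tool's x, y, z in mm, then the turn, a rotation vector about the tool's x, y, z in rad, then the finger opening in mm, from 0 to 94. A call has 1 to 20 rows; each row shifts and turns the commanded pose from where the row before left it, along the tool's axes as they then stand; what a row does not reach is not made up. A row lasts 1/12 s, in which the tool goes at most 41.7 mm and 7.16 degrees, less where a joint would pass 70% of its speed; a pose out of reach is approached as far as the arm can. A call with a gripper value outside its range is refused whole. The fingers move at their own pace and stop on an object; "squeeze" is the grip in N (left out, the last holds). Time passes only in rows, so rows that do not move let the fingers close. It gives the time, the measured TCP pose, the force, the opening and the grip force at its end, in the units of the state.
- telemetry.get_obs(): the state, without advancing time (a new reading comes with each control period).
- optics.camera(name): name is "side" or "top"; returns a dict with "pixels" (480x640x3 uint8, red, green, blue), "intrinsics" (3x3 intrinsics, pixels), "origin" and "rotation" of the camera in the world. Camera axes: x right, y down, z forward; pixel columns grow to the right and rows downward; lengths in m; the calibration is good to about 2 mm. A picture is of the moment at which its call begins. There is no depth.
- ctrl.hand_in(): hands the job in; it is judged then, once.
The state is a dict: "time_s": time; "qpos": joint angles; "joint_vel": joint speeds; "tau": joint torques, N m; "ee_pos": TCP position; "eef_rot": TCP orientation; "force": force on the tool from outside, world axes, zero at the start; "moment": the same for the moment, N m; "grip_width": finger opening in m; "grip_force": force on a finger pad.
Only numpy, scipy, OpenCV 4.12 (cv2) and the standard library are available. Lean on these libraries where they do the work, as an engineer would, in place of code of your own. Each camera call takes 0.05 s, during which the arm holds its last target. There are 200 camera calls.

## Working session

There is one attempt and no reset: what is moved stays moved. The work goes in short steps, Python scripts to look and compute and a tool call to move; the robot and the scene stay as the last step left them, time stands still between calls to the robot, and variables do not carry over. Pictures are saved under pics/ and viewed, at most 10 in all, crops included, and the job is handed in when it is done.

Besides the shell and the picture viewer there is one more tool, called after "Emit:" as name(argument=value, ...) on one line, values as JSON. carry_out: Moves the arm, as the interface text tells. Its arguments: {"type":"object","properties":{"plan":{"type":"array","items":{"type":"array","items":{"type":"array","items":{"type":"number"}}}},"squeeze":{"type":"number"}},"required":["plan"]}

```bash
mkdir -p pics; python3 - <<'E'
from station import telemetry, optics, ctrl
import cv2,numpy as np
o=telemetry.get_obs();print({k:np.round(v,3) for k,v in o.items()})
for n in("top","side"):
    c=optics.camera(n);cv2.imwrite(f"pics/{n}0.png",c["pixels"][:,:,::-1]);print(n,np.round(c["intrinsics"],1).tolist(),np.round(c["origin"],3),np.round(c["rotation"],3).tolist())
E
```

```text
{'time_s': np.float64(0.0), 'qpos': array([ 1.248,  0.3  ,  1.522,  0.   ,  1.321, -0.067]), 'joint_vel': array([-0.   ,  0.001,  0.001, -0.   , -0.   , -0.   ]), 'tau': array([-1.0000e-03, -5.3181e+01, -3.5274e+01,  7.1000e-02,  2.4000e-02,
       -0.0000e+00]), 'ee_pos': array([0.139, 0.532, 0.205]), 'eef_rot': array([-3.14 , -0.   ,  2.886]), 'force': array([0.737, 0.063, 0.19 ]), 'moment': array([ 0.006, -0.041, -0.022]), 'grip_force': np.float64(0.0), 'grip_width': np.float64(0.094)}
top [[480.2, 0.0, 321.0], [0.0, 480.2, 239.4], [0.0, 0.0, 1.0]] [0.413 0.088 1.125] [-3.019, -0.003, -1.577]
side [[607.1, 0.0, 322.0], [0.0, 607.1, 243.3], [0.0, 0.0, 1.0]] [-0.22  -0.709  0.945] [-2.203, -0.006, -0.73]
```

View pics/top0.png

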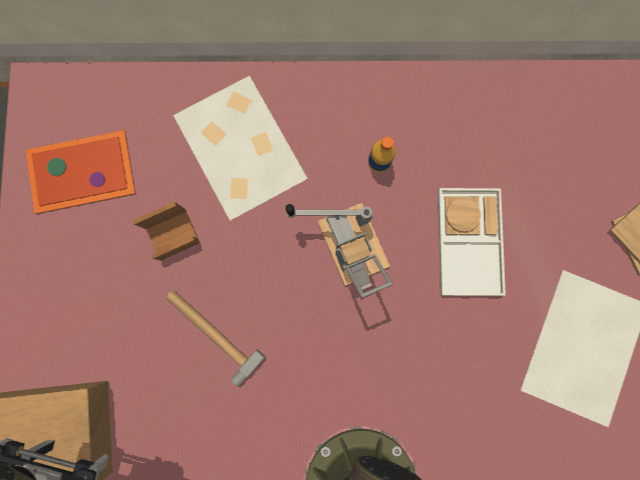

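View pics/side0.png

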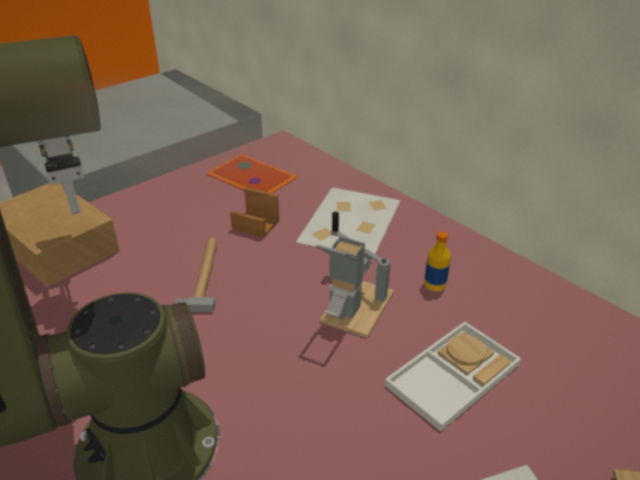

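The top view shows the dispenser magazine at about (355,250), its lever pivot at (367,213) and the grip at (290,210). The handle crossbar is near (375,290), the empty bay at (471,270) and the bottle at (382,155). In the side view the dispenser is at (345,285) and the bay at (435,383).

```bash
cat > h.py <<'E'
from station import telemetry, optics, ctrl
import cv2,numpy as np
from scipy.spatial.transform import Rotation as Ro
def R_(c): 
    r=np.array(c["rotation"]); return r if r.shape==(3,3) else Ro.from_euler("xyz",r).as_matrix()
def ray(c,uv,z):
    d=R_(c)@np.linalg.inv(c["intrinsics"])@np.array([*uv,1.]);o=np.array(c["origin"])
    return o+d*(z-o[2])/d[2]
def proj(c,p):
    q=c["intrinsics"]@R_(c).T@(np.array(p)-c["origin"]);return q[:2]/q[2]
E
python3 - <<'E'
from h import *
c=optics.camera("top");s=optics.camera("side")
print(proj(c,[0,0,0]),proj(s,[0,0,0]))
a=cv2.resize(c["pixels"][190:310,275:405],None,fx=6,fy=6*0.8333,interpolation=cv2.INTER_CUBIC)
a=cv2.resize(c["pixels"][195:310,280:400],None,fx=5,fy=5,interpolation=cv2.INTER_CUBIC)
cv2.imwrite("pics/top1.png",a[:,:,::-1])
# tray white mask
for n,k in(("top",c),("side",s)):
    hsv=cv2.cvtColor(k["pixels"],cv2.COLOR_RGB2HSV)
    m=cv2.inRange(hsv,(0,0,130),(180,50,255))
    cs,_=cv2.findContours(m,cv2.RETR_EXTERNAL,cv2.CHAIN_APPROX_SIMPLE)
    for q in cs:
        if cv2.contourArea(q)>800:
            r=cv2.minAreaRect(q);print(n,np.round(r[0]),np.round(r[1]),r[2],np.round(cv2.boxPoints(r)).tolist())
E
```

```text
[360.2512061  485.93198258] [148.56817321 442.78963416]
top [585. 348.] [ 95. 133.] 19.40597152709961 [[518.0, 395.0], [562.0, 270.0], [652.0, 301.0], [608.0, 426.0]]
top [472. 242.] [107.  65.] 90.0 [[439.0, 188.0], [504.0, 188.0], [504.0, 295.0], [439.0, 295.0]]
top [240. 147.] [120.  88.] 61.38954162597656 [[173.0, 115.0], [250.0, 73.0], [307.0, 178.0], [230.0, 220.0]]
top [383.  22.] [91. 32.] 8.27589225769043 [[335.0, 31.0], [340.0, 0.0], [430.0, 13.0], [426.0, 45.0]]
top [523.  23.] [87. 39.] 7.125016689300537 [[477.0, 37.0], [482.0, -1.0], [569.0, 10.0], [564.0, 48.0]]
top [192.  20.] [ 41. 198.] 90.0 [[93.0, 0.0], [291.0, 0.0], [291.0, 41.0], [93.0, 41.0]]
side [453. 369.] [ 73. 117.] 49.6859016418457 [[384.0, 379.0], [474.0, 303.0], [521.0, 359.0], [432.0, 435.0]]
side [348. 221.] [94. 62.] 10.954063415527344 [[296.0, 242.0], [307.0, 182.0], [399.0, 200.0], [388.0, 260.0]]
side [439.  81.] [562. 251.] 25.641006469726562 [[132.0, 73.0], [240.0, -154.0], [747.0, 90.0], [638.0, 316.0]]
```

View pics/top1.png

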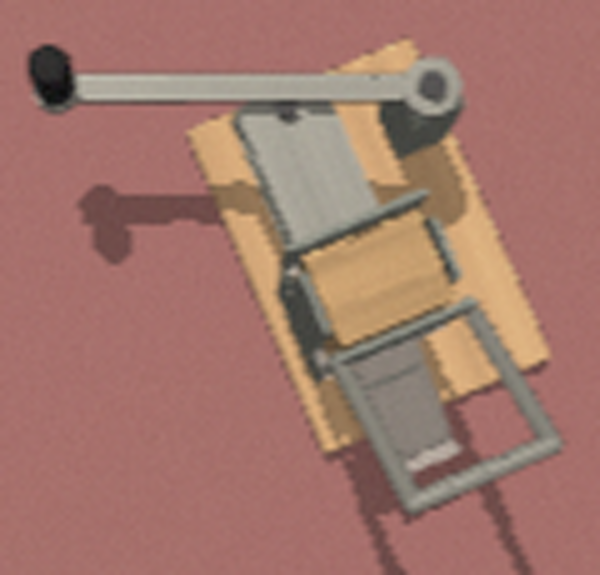

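The crop (5x, offset (280,195)) shows the foot corners at (188,130), (410,40), (548,360) and (325,452). The crossbar ends are at (412,500) and (555,440), the pivot at (433,83) and the grip top at (48,65).

```bash
python3 - <<'E'
from h import *
c=optics.camera("top");s=optics.camera("side")
pts=[((188,130),(110,38,12)),((410,40),(110,-78,12)),((548,360),(-55,-78,12)),((325,452),(-55,38,12)),((412,502),(-85,28,237)),((557,442),(-85,-28,237)),((433,83),(70,-60,115)),((48,63),(132,87,169))]
W=np.array([ray(c,(u[0]/5+280,u[1]/5+195),l[2]/1e3)[:2] for u,l in pts]);L=np.array([l[:2] for _,l in pts])/1e3
w0,l0=W.mean(0),L.mean(0);A=(L-l0).T@(W-w0)
yaw=np.arctan2(A[0,1]-A[1,0],A[0,0]+A[1,1])
R=Ro.from_euler("z",yaw).as_matrix();t=w0-R[:2,:2]@l0
print("disp",t,yaw,"res mm",np.round(1e3*(W-(L@R[:2,:2].T+t)),1).tolist())
T=np.array([*t,0])
for n,l in dict(pivot=(70,-60,109),grip=(132,87,144),gstop=(8,87,144),chute=(-60,0,75),bar=(-85,0,235),mtop=(0,0,190)).items():
    p=R@np.array(l)/1e3+T;print(n,np.round(p,4),proj(c,p).round(),proj(s,p).round())
# tray from both cameras
for u in((439,188),(504,188),(504,295),(439,295)):print("tray",ray(c,u,.02).round(3))
hsv=cv2.cvtColor(s["pixels"],cv2.COLOR_RGB2HSV);m=cv2.inRange(hsv,(0,0,130),(180,50,255))
cs,_=cv2.findContours(m,cv2.RETR_EXTERNAL,cv2.CHAIN_APPROX_SIMPLE)
q=[k for k in cs if 384<=k[:,0,0].min()<400 and k[:,0,1].max()<440][0];P=cv2.approxPolyDP(q,5,True)[:,0]
for u in P:print("side tray",u,ray(s,u,.02).round(3))
E
```

```text
disp [0.50728296 0.0158056 ] 0.39308382757513805 res mm [[-0.4, -1.4], [-2.5, 0.9], [-1.4, 2.5], [1.2, -0.7], [0.4, 0.3], [0.6, -1.8], [1.9, -0.6], [0.2, 0.9]]
pivot [ 0.5949 -0.0128  0.109 ] [366. 213.] [384. 265.]
grip [0.5959 0.1467 0.144 ] [291. 210.] [336. 221.]
gstop [0.4813 0.0992 0.144 ] [314. 265.] [312. 250.]
chute [ 0.4519 -0.0072  0.075 ] [363. 280.] [335. 303.]
bar [ 0.4288 -0.0168  0.235 ] [376. 290.] [331. 250.]
mtop [0.5073 0.0158 0.19  ] [356. 250.] [348. 245.]
tray [ 0.67  -0.194  0.02 ]
tray [ 0.669 -0.347  0.02 ]
tray [ 0.419 -0.334  0.02 ]
tray [ 0.42  -0.185  0.02 ]
side tray [385 384] [ 0.408 -0.201  0.02 ]
```

Emit:
carry_out(plan=[[[0, 0, 0, 0, 0, 0.115, 94], [0, 0, 0, 0, 0, 0.115, 94], [0, 0, 0, 0, 0, 0.115, 94], [0, 0, 0, 0, 0, 0.115, 94], [0, 0, 0, 0, 0, 0.115, 94], [0, 0, 0, 0, 0, 0.115, 94], [0, 0, 0, 0, 0, 0.116, 94], [0, 0, 0, 0, 0, 0.116, 94], [0, 0, 0, 0, 0, 0, 60]]], squeeze=20)

```text
time_s: 1.05
ee_pos: [0.1392, 0.5321, 0.2054]
eef_rot: [-3.141, 0.0, 1.958]
force: [-0.4, 0.1, 0.4]
grip_width: 0.0903
grip_force: 0.0
```

Emit:
carry_out(plan=[[[-15, 8, 0, 0, 0, 0, 50], [-29, 15, 0, 0, 0, 0, 50], [-30, 15, 0, 0, 0, 0, 50], [-30, 15, 0, 0, 0, 0, 50], [-30, 15, 0, 0, 0, 0, 50], [-30, 15, 0, 0, 0, 0, 50], [-30, 15, 0, 0, 0, 0, 50], [-30, 15, 0, 0, 0, 0, 50], [-30, 15, 0, 0, 0, 0, 50], [-30, 15, 0, 0, 0, 0, 50], [-30, 16, 0, 0, 0, 0, 50], [-30, 16, 0, 0, 0, 0, 50], [-30, 16, 0, 0, 0, 0, 50], [-30, 16, 0, 0, 0, 0, 50], [-30, 16, 0, 0, 0, 0, 50], [-30, 16, 0, 0, 0, 0, 50], [-30, 16, 0, 0, 0, 0, 50], [-30, 15, 0, 0, 0, 0, 50], [-7, 0, 0, 0, 0, 0, 50], [0, 0, 0, 0, 0, 0, 50]]])

```text
time_s: 2.72
ee_pos: [0.5926, 0.1433, 0.2047]
eef_rot: [-3.141, -0.0, 1.965]
force: [0.6, 0.2, -0.1]
grip_width: 0.0498
grip_force: 0.0
```

```bash
cat >> h.py <<'E'
T=np.array([.5073,.0158,0]);D=Ro.from_euler("z",.3931).as_matrix()
def show():
    o=telemetry.get_obs();p=o["ee_pos"];R=Ro.from_euler("xyz",o["eef_rot"]).as_matrix()
    print("t",round(float(o["time_s"]),2),"tcp",p.round(4),"rot",o["eef_rot"].round(3),"disp mm",(1e3*D.T@(p-T)).round(1),"F disp",(D.T@o["force"]).round(1),"w",round(float(o["grip_width"])*1e3,1),"q",o["qpos"].round(2))
    return o,p,R
E
python3 - <<'E'
from h import *
show()
c=optics.camera("top")
a=cv2.resize(c["pixels"][150:310,235:405],None,fx=3.5,fy=3.5,interpolation=cv2.INTER_CUBIC)
cv2.imwrite("pics/top2.png",a[:,:,::-1])
E
```

```text
t 2.72 tcp [0.5926 0.1433 0.2047] rot [-3.141 -0.     1.965] disp mm [127.6  85.1 204.7] F disp [ 0.6 -0.1 -0.1] w 49.8 q [ 0.18  0.44  1.34 -0.    1.37 -0.22]
```

View pics/top2.png

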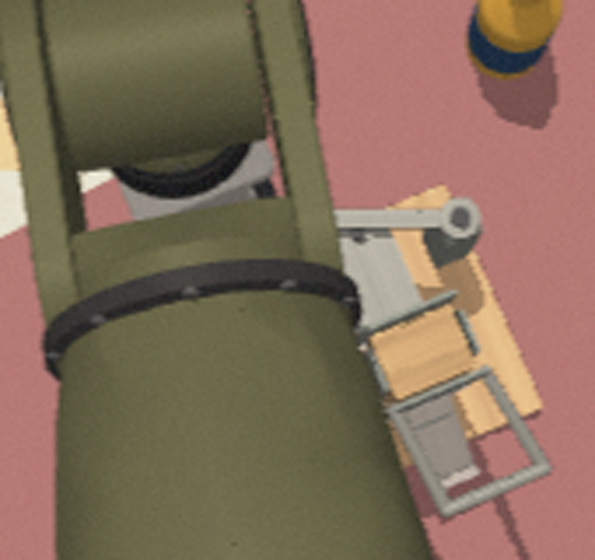

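The arm now hides the grip, but the lever is untouched. I'll correct by a few millimetres and descend.

Emit:
carry_out(plan=[[[2, 4, 0, 0, 0, 0, 50], [0, 0, 15, 0, 0, 0, 50], [0, 0, 15, 0, 0, 0, 50], [0, 0, 15, 0, 0, 0, 50], [0, 0, 15, 0, 0, 0, 50], [0, 0, 15, 0, 0, 0, 50], [0, 0, 0, 0, 0, 0, 28], [0, 0, 0, 0, 0, 0, 28], [0, 0, 0, 0, 0, 0, 28], [0, 0, 0, 0, 0, 0, 28]]])

```text
time_s: 3.6
ee_pos: [0.5951, 0.1489, 0.1318]
eef_rot: [3.14, 0.0, 1.965]
force: [-0.0, -0.5, 0.4]
grip_width: 0.0291
grip_force: 0.0
```

```bash
python3 - <<'E'
from h import *
show()
c=optics.camera("side")
a=cv2.resize(c["pixels"][150:330,240:440],None,fx=3,fy=3,interpolation=cv2.INTER_CUBIC)
cv2.imwrite("pics/side2.png",a[:,:,::-1])
# arc waypoints in disp coords
th0=np.arctan2(147,62)
for t in np.linspace(0,.8,11):print(round(t,2),(70+159.5*np.cos(th0+t)).round(1),(-60+159.5*np.sin(th0+t)).round(1))
E
```

```text
t 3.6 tcp [0.5951 0.1489 0.1318] rot [3.14  0.    1.965] disp mm [132.1  89.3 131.8] F disp [-0.2 -0.5  0.4] w 29.1 q [ 0.19  0.5   1.41  0.    1.22 -0.21]
0.0 132.0 87.0
0.08 120.0 91.4
0.16 107.8 95.0
0.24 95.3 97.5
0.32 82.6 99.0
0.4 69.9 99.5
0.48 57.1 99.0
0.56 44.5 97.4
0.64 32.0 94.9
0.72 19.7 91.4
0.8 7.8 86.9
```

View pics/side2.png

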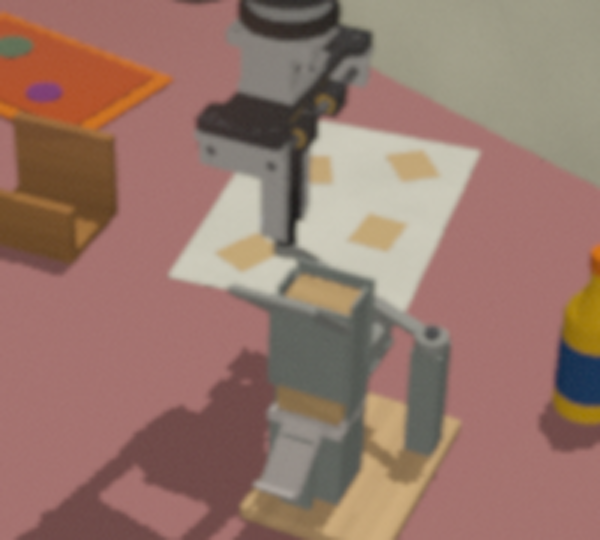

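The post sits between the fingers with no force showing. Next is the stroke, following the arc.

Emit:
carry_out(plan=[[[0.2, -6, 0, 0, 0, 0, 28], [2.2, -6, 0, 0, 0, 0, 28], [1.8, -6.1, 0, 0, 0, 0, 28], [1.8, -6.1, 0, 0, 0, 0, 28], [1.2, -6.2, 0, 0, 0, 0, 28], [1.3, -6.3, 0, 0, 0, 0, 28], [0.7, -6.3, 0, 0, 0, 0, 28], [0.8, -6.4, 0, 0, 0, 0, 28], [0.3, -6.3, 0, 0, 0, 0, 28], [0.2, -6.4, 0, 0, 0, 0, 28], [-0.2, -6.4, 0, 0, 0, 0, 28], [-0.3, -6.4, 0, 0, 0, 0, 28], [-0.8, -6.3, 0, 0, 0, 0, 28], [-0.8, -6.3, 0, 0, 0, 0, 28], [-1.2, -6.2, 0, 0, 0, 0, 28], [-1.3, -6.3, 0, 0, 0, 0, 28], [-1.7, -6.1, 0, 0, 0, 0, 28], [-1.8, -6.1, 0, 0, 0, 0, 28], [0, 0, 0, 0, 0, 0, 28]]])

```text
time_s: 5.23
ee_pos: [0.4895, 0.1069, 0.1305]
eef_rot: [-3.141, 0.0, 1.963]
force: [3.6, 4.2, -1.8]
grip_width: 0.0281
grip_force: 1.8
```

```bash
python3 -c "
from h import *
show()"
```

```text
t 5.23 tcp [0.4895 0.1069 0.1305] rot [-3.141  0.     1.963] disp mm [ 18.5  91.  130.5] F disp [ 4.9  2.5 -1.8] w 28.1 q [ 0.14  0.27  1.74 -0.    1.13 -0.25]
```

Emit:
carry_out(plan=[[[-2, -5.5, 0, 0, 0, 0, 28], [-2.3, -5.5, 0, 0, 0, 0, 28], [-0.8, -2, 0, 0, 0, 0, 28], [0, 0, 0, 0, 0, 0, 28]]])

```text
time_s: 5.57
ee_pos: [0.4801, 0.0977, 0.1305]
eef_rot: [-3.142, 0.0, 1.963]
force: [2.9, 4.1, -0.3]
grip_width: 0.0281
grip_force: 1.9
```

Emit:
carry_out(plan=[[[-0.8, -2, 0, 0, 0, 0, 28], [0, 0, 0, 0, 0, 0, 28], [0, 0, 0, 0, 0, 0, 28]]])

```text
time_s: 5.82
ee_pos: [0.4789, 0.0965, 0.1305]
eef_rot: [3.141, 0.0, 1.964]
force: [2.8, 3.2, 0.8]
grip_width: 0.0283
grip_force: 2.0
```

```bash
python3 - <<'E'
from h import *
show()
c=optics.camera("side")
a=cv2.resize(c["pixels"][180:340,240:440],None,fx=3,fy=3,interpolation=cv2.INTER_CUBIC)
cv2.imwrite("pics/side3.png",a[:,:,::-1])
E
```

```text
t 5.82 tcp [0.4789 0.0965 0.1305] rot [3.141 0.    1.964] disp mm [  4.7  85.4 130.5] F disp [3.8 1.9 0.8] w 28.3 q [ 0.12  0.24  1.78 -0.    1.12 -0.27]
```

View pics/side3.png

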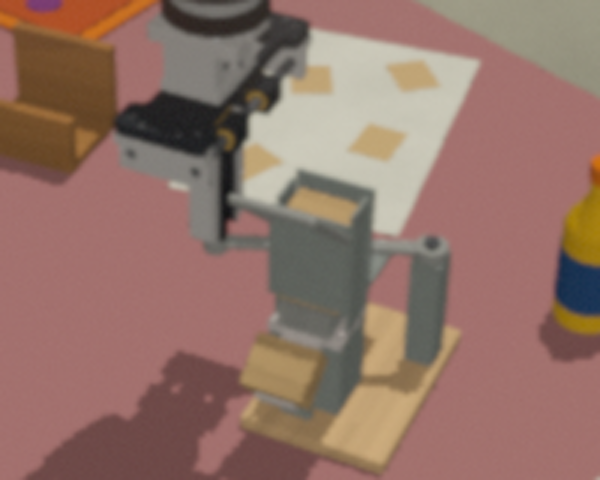

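The block is already on the chute at crop (283,368). No stop force has shown yet, so I'll push a little further.

Emit:
carry_out(plan=[[[-0.8, -2, 0, 0, 0, 0, 28], [0, 0, 0, 0, 0, 0, 28], [0, 0, 0, 0, 0, 0, 28]]])

```text
time_s: 6.12
ee_pos: [0.4782, 0.0959, 0.1306]
eef_rot: [3.138, -0.001, 1.964]
force: [11.5, 10.9, -5.0]
grip_width: 0.0283
grip_force: 7.5
```

Emit:
carry_out(plan=[[[-0.8, -2, 0, 0, 0, 0, 28], [0, 0, 0, 0, 0, 0, 28], [0, 0, 0, 0, 0, 0, 28]]])

```text
time_s: 6.37
ee_pos: [0.4781, 0.0956, 0.1307]
eef_rot: [3.134, -0.001, 1.964]
force: [25.5, 24.5, -13.9]
grip_width: 0.0283
grip_force: 15.7
```

The force rose with no further motion, so the lever is at its stop. I'll ride it back along the arc to rest.

Emit:
carry_out(plan=[[[2.5, 8, 0, 0, 0, 0, 28], [2.5, 6, 0, 0, 0, 0, 28], [2.2, 6.1, 0, 0, 0, 0, 28], [1.8, 6.1, 0, 0, 0, 0, 28], [1.8, 6.2, 0, 0, 0, 0, 28], [1.3, 6.3, 0, 0, 0, 0, 28], [1.2, 6.3, 0, 0, 0, 0, 28], [0.8, 6.3, 0, 0, 0, 0, 28], [0.8, 6.4, 0, 0, 0, 0, 28], [0.3, 6.4, 0, 0, 0, 0, 28], [0.2, 6.4, 0, 0, 0, 0, 28], [-0.2, 6.4, 0, 0, 0, 0, 28], [-0.3, 6.4, 0, 0, 0, 0, 28], [-0.8, 6.3, 0, 0, 0, 0, 28], [-0.8, 6.3, 0, 0, 0, 0, 28], [-1.2, 6.2, 0, 0, 0, 0, 28], [-1.3, 6.3, 0, 0, 0, 0, 28], [-1.7, 6.1, 0, 0, 0, 0, 28], [-1.8, 6.1, 0, 0, 0, 0, 28]]])

```text
time_s: 7.95
ee_pos: [0.5848, 0.1464, 0.1304]
eef_rot: [-3.141, -0.0, 1.964]
force: [0.9, -0.5, 0.1]
grip_width: 0.0281
grip_force: 0.6
```

Emit:
carry_out(plan=[[[-2.2, 6, 0, 0, 0, 0, 28], [-1, 4, 0, 0, 0, 0, 28], [0, 0, 0, 0, 0, 0, 28]]])

```text
time_s: 8.2
ee_pos: [0.5951, 0.1472, 0.1302]
eef_rot: [-3.141, -0.0, 1.964]
force: [0.1, -0.4, 0.5]
grip_width: 0.0283
grip_force: 0.0
```

```bash
python3 -c "
from h import *
show()"
```

```text
t 8.2 tcp [0.5951 0.1472 0.1302] rot [-3.141 -0.     1.964] disp mm [131.5  87.8 130.2] F disp [-0.1 -0.4  0.5] w 28.3 q [ 0.18  0.51  1.41  0.    1.22 -0.21]
```

The lever is home and the fingers are free of it. Next I lift out, cross over to the chute side and turn the tool.

Emit:
carry_out(plan=[[[0, 0, 0, 0, 0, 0, 40], [0, 0, -10, 0, 0, 0, 40], [0, 0, -25, 0, 0, 0, 40], [0, 0, -30, 0, 0, 0, 40], [0, 0, -30, 0, 0, 0, 40], [0, 0, -30, 0, 0, 0, 40], [0, 0, -30, 0, 0, 0, 70], [-5, -18, 0, 0, 0, 0, 70], [-9, -27, 0, 0, 0, 0, 70], [-9, -27, 0, 0, 0, 0, 70], [-9, -27, 0, 0, 0, 0, 70], [-9, -27, 0, 0, 0, 0, 70], [-9, -27, 0, 0, 0, 0, 70], [-9, -27, 0, 0, 0, 0, 70], [-9, -27, 0, 0, 0, 0, 70], [-9, -27, 0, 0, 0, 0, 70], [-9, -27, 0, 0, 0, 0, 70], [-1, -18, 0, 0, 0, 0, 70]]])

```text
time_s: 9.7
ee_pos: [0.3685, -0.0411, 0.2862]
eef_rot: [3.141, 0.001, 1.963]
force: [1.1, 0.3, -0.1]
grip_width: 0.0701
grip_force: 0.0
```

Emit:
carry_out(plan=[[[0, 0, 0, 0, 0, 0.11, 70], [0, 0, 0, 0, 0, 0.11, 70], [0, 0, 0, 0, 0, 0.11, 70], [0, 0, 0, 0, 0, 0.11, 70], [0, 0, 0, 0, 0, 0.11, 70], [0, 0, 0, 0, 0, 0.11, 70], [0, 0, 0, 0, 0, 0.11, 70], [0, 0, 0, 0, 0, 0.11, 70], [0, 0, 0, 0, 0, 0.11, 70], [0, 0, 0, 0, 0, 0.11, 70], [0, 0, 0, 0, 0, 0.11, 70], [0, 0, 0, 0, 0, 0.11, 70], [0, 0, 0, 0, 0, 0.11, 70], [0, 0, 0, 0, 0, 0.11, 70], [0, 0, 0, 0, 0, 0.031, 70], [0, 0, 0, 0, 0, 0, 70]]])

```text
time_s: 11.03
ee_pos: [0.37, -0.0399, 0.2861]
eef_rot: [3.141, -0.001, 0.391]
force: [-0.1, 1.5, 0.1]
grip_width: 0.0703
grip_force: 0.0
```

```bash
python3 -c "
from h import *
show()"
```

```text
t 11.03 tcp [ 0.37   -0.0399  0.2861] rot [ 3.141e+00 -1.000e-03  3.910e-01] disp mm [-148.2    1.1  286.1] F disp [0.4 1.4 0.1] w 70.3 q [-0.21 -0.17  1.83  0.    1.48  0.97]
```

Emit:
carry_out(plan=[[[0, 0, 0, 0, 0.1, 0, 70], [0, 0, 0, 0, 0.1, 0, 70], [0, 0, 0, 0, 0.1, 0, 70], [0, 0, 0, 0, 0.1, 0, 70], [0, 0, 0, 0, 0.1, 0, 70], [0, 0, 0, 0, 0.111, 0, 70], [0, 0, 0, 0, 0, 0, 70], [0, 0, 0, 0, 0, 0, 70]]])

```text
time_s: 11.7
ee_pos: [0.3696, -0.0407, 0.2858]
eef_rot: [3.14, -0.609, 0.392]
force: [0.6, -0.1, 0.4]
grip_width: 0.0698
grip_force: 0.0
```

```bash
cat >> h.py <<'E'
def goto(target,o=None):
    o,p,R=show();print("tool-frame mm to go",(1e3*R.T@(np.array(target)-p)).round(1))
def blocktgt(depth): # TCP for grasp, depth mm past centre
    return T+D@(np.array([-60+.574*depth,0,75-.819*depth])/1e3)
E
python3 - <<'E'
from h import *
goto(blocktgt(8))
for n in("top","side"):
    c=optics.camera(n);uv=proj(c,blocktgt(0));print(n,uv.round(1))
    u,v=uv.astype(int);a=cv2.resize(c["pixels"][v-50:v+50,u-50:u+50],None,fx=4,fy=4,interpolation=cv2.INTER_CUBIC)
    cv2.circle(a,(int((uv[0]-u+50)*4),int((uv[1]-v+50)*4)),3,(255,0,0),-1)
    b=a if n=="top" else np.hstack([b,a])
cv2.imwrite("pics/b1.png",b[:,:,::-1])
E
```

```text
t 11.7 tcp [ 0.3696 -0.0407  0.2858] rot [ 3.14  -0.609  0.392] disp mm [-148.8    0.6  285.8] F disp [ 0.5 -0.3  0.4] w 69.8 q [-0.56 -0.48  2.16  0.54  1.14  0.47]
tool-frame mm to go [-4.780e+01  1.000e-01  2.317e+02]
top [363.1 280.5]
side [334.7 303.4]
```

View pics/b1.png

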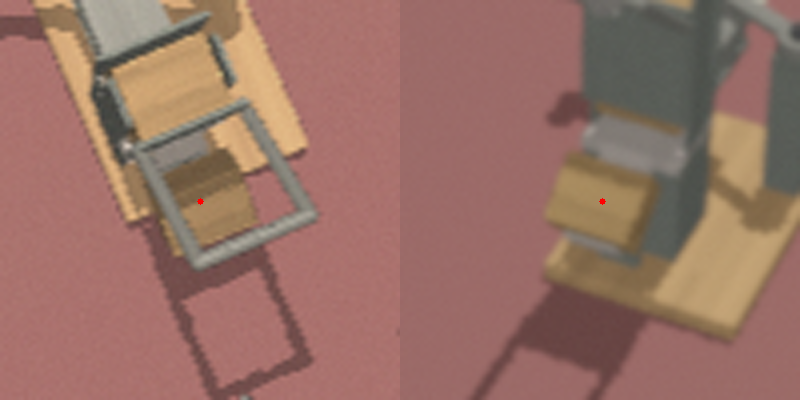

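Both views show the block at its chute rest under the projected dot, and the next block has dropped into place. I'll approach below the handle, square to the chute.

Emit:
carry_out(plan=[[[-12, 0, 12, 0, 0, 0, 70], [-12, 0, 12, 0, 0, 0, 70], [-12, 0, 12, 0, 0, 0, 70], [-12, 0, 12, 0, 0, 0, 70], [0, 0, 20, 0, 0, 0, 70], [0, 0, 22, 0, 0, 0, 70], [0, 0, 22, 0, 0, 0, 70], [0, 0, 22, 0, 0, 0, 70], [0, 0, 22, 0, 0, 0, 70], [0, 0, 20, 0, 0, 0, 70], [0, 0, 15, 0, 0, 0, 70], [0, 0, 10, 0, 0, 0, 70], [0, 0, 0, 0, 0, 0, 70], [0, 0, 0, 0, 0, 0, 70]]])

```text
time_s: 12.97
ee_pos: [0.4408, -0.0099, 0.0931]
eef_rot: [-3.14, -0.61, 0.395]
force: [0.2, 0.1, 0.5]
grip_width: 0.07
grip_force: 0.0
```

```bash
python3 -c "
from h import *
goto(blocktgt(8))"
```

```text
t 12.97 tcp [ 0.4408 -0.0099  0.0931] rot [-3.14  -0.61   0.395] disp mm [-71.3   1.7  93.1] F disp [0.3 0.  0.5] w 70.0 q [-0.35 -0.    2.31  0.87  0.53  0.12]
tool-frame mm to go [-1.1  1.8 29.3]
```

Next I go in and grip, at about 10 N.

Emit:
carry_out(plan=[[[-1, 1, 10, 0, 0, 0, 70], [0, 1, 10, 0, 0, 0, 70], [0, 0, 9, 0, 0, 0, 70], [0, 0, 0, 0, 0, 0, 60], [0, 0, 0, 0, 0, 0, 40], [0, 0, 0, 0, 0, 0, 40], [0, 0, 0, 0, 0, 0, 40], [0, 0, 0, 0, 0, 0, 40], [0, 0, 0, 0, 0, 0, 40], [0, 0, 0, 0, 0, 0, 40]]], squeeze=10)

```text
time_s: 13.8
ee_pos: [0.4561, -0.0068, 0.0696]
eef_rot: [3.141, -0.612, 0.393]
force: [-4.1, 0.4, 6.9]
grip_width: 0.0497
grip_force: 10.0
```

```bash
python3 -c "
from h import *
goto(blocktgt(8))"
```

```text
t 13.8 tcp [ 0.4561 -0.0068  0.0696] rot [ 3.141 -0.612  0.393] disp mm [-56.   -1.3  69.6] F disp [-3.7  1.9  6.9] w 49.7 q [-0.32  0.09  2.29  0.99  0.47  0.02]
tool-frame mm to go [-0.2 -1.3  1.2]
```

Emit:
carry_out(plan=[[[0, 0, -3, 0, 0, 0, 40], [0, 0, -5, 0, 0, 0, 40], [0, 0, -10, 0, 0, 0, 40], [0, 0, -12, 0, 0, 0, 40], [0, 0, 0, 0, 0, 0, 40]]], squeeze=15)

```text
time_s: 14.22
ee_pos: [0.4396, -0.0138, 0.0948]
eef_rot: [3.14, -0.612, 0.393]
force: [-0.1, 0.5, 0.7]
grip_width: 0.0496
grip_force: 15.0
```

```bash
python3 - <<'E'
from h import *
o,p,R=show()
c=optics.camera("side");uv=proj(c,p);u,v=uv.astype(int)
a=cv2.resize(c["pixels"][v-60:v+60,u-70:u+70],None,fx=4,fy=4,interpolation=cv2.INTER_CUBIC)
cv2.imwrite("pics/g1.png",a[:,:,::-1])
E
```

```text
t 14.22 tcp [ 0.4396 -0.0138  0.0948] rot [ 3.14  -0.612  0.393] disp mm [-73.9  -1.4  94.8] F disp [0.1 0.5 0.7] w 49.6 q [-0.36 -0.01  2.31  0.87  0.54  0.12]
```

View pics/g1.png

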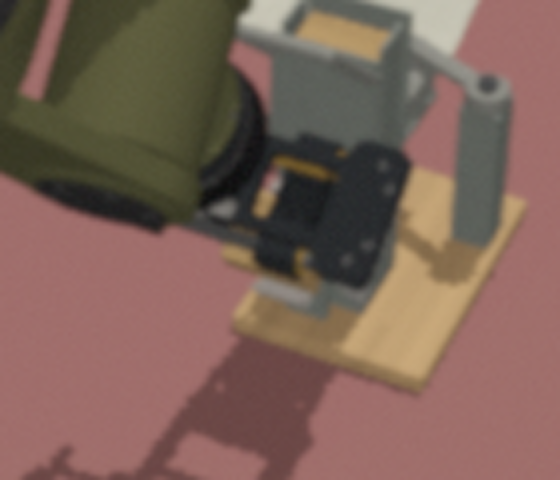

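The fingers hold the block at 49.6 mm. Now I retreat, level the tool and turn it to the tray's axes.

Emit:
carry_out(plan=[[[0, 0, -15, 0, 0, 0, 40], [0, 0, -25, 0, 0, 0, 40], [0, 0, -25, 0, 0, 0, 40], [0, 0, -25, 0, 0, 0, 40], [0, 0, -25, 0, 0, 0, 40], [0, 0, -25, 0, 0, 0, 40], [0, 0, -20, 0, 0, 0, 40], [0, 0, 0, 0, -0.1, 0, 40], [0, 0, 0, 0, -0.1, 0, 40], [0, 0, 0, 0, -0.1, 0, 40], [0, 0, 0, 0, -0.1, 0, 40], [0, 0, 0, 0, -0.1, 0, 40], [0, 0, 0, 0, -0.111, 0, 40], [0, 0, 0, 0, 0, 0.11, 40], [0, 0, 0, 0, 0, 0.11, 40], [0, 0, 0, 0, 0, 0.11, 40], [0, 0, 0, 0, 0, 0.1, 40], [0, 0, 0, 0, 0, 0, 40], [0, 0, 0, 0, 0, 0, 40]]])

```text
time_s: 15.85
ee_pos: [0.3552, -0.0482, 0.2242]
eef_rot: [-3.141, 0.001, -0.033]
force: [1.1, -0.4, 0.1]
grip_width: 0.0494
grip_force: 15.0
```

```bash
python3 -c "
from h import *
goto([.483,-.2625,.06])"
```

```text
t 15.85 tcp [ 0.3552 -0.0482  0.2242] rot [-3.141e+00  1.000e-03 -3.300e-02] disp mm [-165.    -0.9  224.2] F disp [ 0.8 -0.7  0.1] w 49.4 q [-0.24 -0.16  1.97  0.    1.33  1.37]
tool-frame mm to go [134.9 210.  164. ]
```

Emit:
carry_out(plan=[[[0, 20, 0, 0, 0, 0, 40], [0, 30, 0, 0, 0, 0, 40], [0, 30, 0, 0, 0, 0, 40], [13, 26, 0, 0, 0, 0, 40], [25, 26, 0, 0, 0, 0, 40], [25, 26, 0, 0, 0, 0, 40], [25, 26, 0, 0, 0, 0, 40], [25, 26, 0, 0, 0, 0, 40], [22, 0, 15, 0, 0, 0, 40], [0, 0, 30, 0, 0, 0, 40], [0, 0, 30, 0, 0, 0, 40], [0, 0, 30, 0, 0, 0, 40], [0, 0, 30, 0, 0, 0, 40], [0, 0, 20, 0, 0, 0, 40], [0, 0, 10, 0, 0, 0, 40], [0, 0, 0, 0, 0, 0, 40], [0, 0, 0, 0, 0, 0, 40]]])

```text
time_s: 17.27
ee_pos: [0.4826, -0.2634, 0.0601]
eef_rot: [3.142, -0.0, -0.036]
force: [-0.1, -0.4, -0.1]
grip_width: 0.0502
grip_force: 15.0
```

```bash
python3 - <<'E'
from h import *
goto([.483,-.2625,.0105])
c=optics.camera("side");uv=proj(c,[.483,-.2625,.03]);u,v=uv.astype(int)
a=cv2.resize(c["pixels"][v-60:v+60,u-75:u+75],None,fx=4,fy=4,interpolation=cv2.INTER_CUBIC)
cv2.imwrite("pics/p1.png",a[:,:,::-1])
E
```

```text
t 17.27 tcp [ 0.4826 -0.2634  0.0601] rot [ 3.142 -0.    -0.036] disp mm [-129.8 -248.5   60.1] F disp [-0.2 -0.3 -0.1] w 50.2 q [-0.57  0.46  1.66  0.    1.02  1.04]
tool-frame mm to go [ 0.4 -1.  49.6]
```

View pics/p1.png

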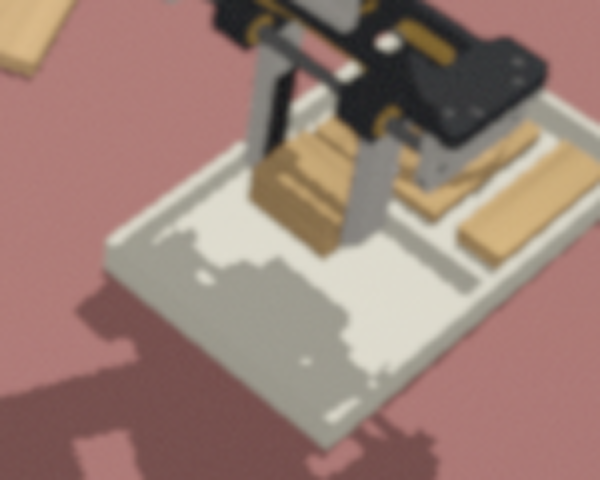

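The level block hangs over the empty bay at crop (300,200). Descending gently.

Emit:
carry_out(plan=[[[0, 0, 12, 0, 0, 0, 40], [0, 0, 12, 0, 0, 0, 40], [0, 0, 10, 0, 0, 0, 40], [0, 0, 6, 0, 0, 0, 40], [0, 0, 4, 0, 0, 0, 40], [0, 0, 0, 0, 0, 0, 40], [0, 0, 1, 0, 0, 0, 40], [0, 0, 1, 0, 0, 0, 40], [0, 0, 0, 0, 0, 0, 40], [0, 0, 0, 0, 0, 0, 40]]])

```text
time_s: 18.15
ee_pos: [0.4824, -0.2634, 0.0139]
eef_rot: [3.141, -0.0, -0.037]
force: [-0.5, 0.4, 0.2]
grip_width: 0.0501
grip_force: 15.0
```

Emit:
carry_out(plan=[[[0, 0, 1, 0, 0, 0, 40], [0, 0, 1, 0, 0, 0, 40], [0, 0, 0.7, 0, 0, 0, 40], [0, 0, 0, 0, 0, 0, 40], [0, 0, 0, 0, 0, 0, 40]]])

```text
time_s: 18.57
ee_pos: [0.4824, -0.2634, 0.0111]
eef_rot: [3.141, -0.0, -0.037]
force: [0.4, 0.3, 2.5]
grip_width: 0.0499
grip_force: 15.0
```

Emit:
carry_out(plan=[[[0, 0, 0.5, 0, 0, 0, 40], [0, 0, 0, 0, 0, 0, 40], [0, 0, 0, 0, 0, 0, 40]]])

```text
time_s: 18.82
ee_pos: [0.4826, -0.2634, 0.0108]
eef_rot: [3.141, -0.001, -0.037]
force: [-0.5, 1.8, 6.3]
grip_width: 0.0499
grip_force: 15.0
```

The block is in contact with the floor. Now I release it and lift away.

Emit:
carry_out(plan=[[[0, 0, 0, 0, 0, 0, 53], [0, 0, 0, 0, 0, 0, 58], [0, 0, 0, 0, 0, 0, 66], [0, 0, 0, 0, 0, 0, 66], [0, 0, 0, 0, 0, 0, 66], [0, 0, -10, 0, 0, 0, 66], [0, 0, -20, 0, 0, 0, 66], [0, 0, -30, 0, 0, 0, 66], [0, 0, -35, 0, 0, 0, 66], [0, 0, -35, 0, 0, 0, 66], [-30, 0, -25, 0, 0, 0, 66], [-30, 0, -25, 0, 0, 0, 66], [-30, 0, 0, 0, 0, 0, 66], [-30, 0, 0, 0, 0, 0, 66], [0, 0, 0, 0, 0, 0, 66], [0, 0, 0, 0, 0, 0, 66]]])

```text
time_s: 20.15
ee_pos: [0.3617, -0.259, 0.1916]
eef_rot: [3.14, -0.001, -0.039]
force: [0.3, -0.4, 0.5]
grip_width: 0.066
grip_force: 0.0
```

```bash
python3 - <<'E'
from h import *
show()
c=optics.camera("top");a=c["pixels"][150:320,270:530]
s=optics.camera("side");b=s["pixels"][200:450,290:540]
a=cv2.resize(a,(520,340));b=cv2.resize(b,(280,280));im=np.zeros((340,800,3),np.uint8);im[:,:520]=a;im[:280,520:]=b
cv2.imwrite("pics/f.png",im[:,:,::-1])
E
```

```text
t 20.15 tcp [ 0.3617 -0.259   0.1916] rot [ 3.14e+00 -1.00e-03 -3.90e-02] disp mm [-239.7 -198.1  191.6] F disp [ 0.1 -0.5  0.5] w 66.0 q [-0.7   0.08  1.82  0.    1.24  0.91]
```

View pics/f.png

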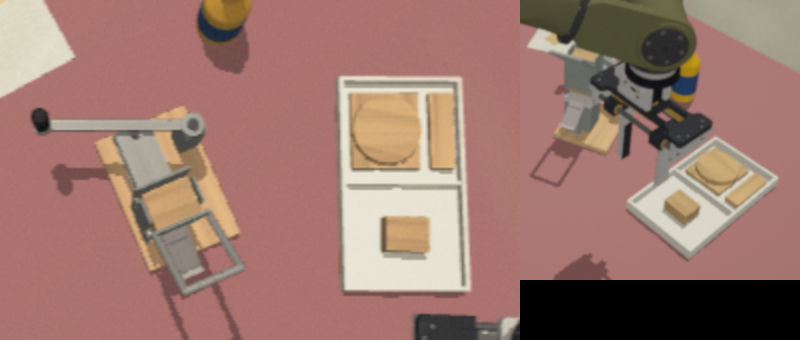

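The block lies flat in the middle of the empty bay (top view at (406,235)). The lever is back at rest, the chute is empty and the gripper is clear.

```bash
python3 -c "
from station import ctrl
print(ctrl.hand_in())"
```

```text
the job is handed in; nothing more can be done
None
```

The job is handed in: one block dispensed with a single full lever stroke, the lever back at rest, and the block laid flat in the tray's empty bay, at about 20 s of the 54 s allowed.

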